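# Reset the tripped fryer

### The job

One of the two fryers has tripped out: its red reset button has popped up. Flip that fryer's toggle switch to off (lever leaning to the front, towards the tank), push its reset button down until it stays in, then flip the switch back on (leaning to the back, towards the green dot). Use only pushes, pick nothing up, and leave the other fryer switched on, the thermostat knobs as they are set and the lids and everything else where they are.

Things in the scene. Friction and masses are not known exactly. Their poses are not given: they have to be found in the camera images.
- fryer_a: The TRIPPED fryer (reset button popped up, switch still on): steel countertop deep fryer, fixed, 400 mm deep (x), 250 mm wide (y). Origin: centre of its footprint on the counter; x axis from its front (tank with lid on, rim 205 mm high) to the control head at the back, y to its left, z up.
- fryer_b: The working fryer, to be left as it is (reset button in, switch on), otherwise identical: steel countertop deep fryer, fixed, 400 mm deep (x), 250 mm wide (y). Origin: centre of its footprint on the counter; x axis from its front (tank with lid on, rim 205 mm high) to the control head at the back, y to its left, z up.
- panel_a (a point): The tripped fryer: centre of the control panel on top of its head, 288 mm above the counter, 128 mm deep, 250 mm wide; point axes as the fryer's. It slopes down 0.21 rad to the front. From left (+y) to right, 78 mm apart: thermostat knob (black bar on grey base, 44 mm high), toggle switch on a white plate (centre), red reset button in black collar. Nothing else on it is over 5 mm high.
- panel_b (a point): The working fryer: centre of the control panel on top of its head, 288 mm above the counter, 128 mm deep, 250 mm wide; point axes as the fryer's. It slopes down 0.21 rad to the front. From left (+y) to right, 78 mm apart: thermostat knob (black bar on grey base, 44 mm high), toggle switch on a white plate (centre), red reset button in black collar. Nothing else on it is over 5 mm high.
- switch_a (a joint): Mains toggle switch of the tripped fryer, rad: 0.84 = ON stop (leans back to the fryer's +x, green dot), 0 = OFF stop (leans to the front, -x, black dot). An over-centre spring holds it on the nearer stop; about 4 N at the tip starts it moving, less and less is needed up to the middle (0.42, upright on the panel), beyond it snaps over by itself.
- switch_a_pivot (a point): Pivot of that lever, 6 mm above the panel surface; the lever swings about the fryer's y axis through this point.
- switch_a_tip (a point): Tip of that black lever: round, 48 mm from the pivot, 17 mm thick near the tip, 13 mm at 15 mm from the pivot.
- reset_a (a joint): Reset button of the tripped fryer, m: 0 = popped up (tripped), 0.009 = pushed in. It moves square to the panel and stays in either end position; about 4 N starts it down, past half-way it snaps in by itself.
- reset_a_top (a point): Centre of the top of that red cap, 23 mm across; popped up, it stands 13 mm above its 38 mm wide, 7 mm high black collar, and 4 mm when in.
- thermostat_a_pointer (a point): White pointer end on the black bar knob of the tripped fryer's thermostat (set to any angle; it turns easily and must not be turned).
- switch_b (a joint): Mains toggle switch of the working fryer, rad: 0.84 = ON stop (leans back to the fryer's +x, green dot), 0 = OFF stop (leans to the front, -x, black dot). An over-centre spring holds it on the nearer stop; about 4 N at the tip starts it moving, less and less is needed up to the middle (0.42, upright on the panel), beyond it snaps over by itself.
- switch_b_pivot (a point): Pivot of that lever, 6 mm above the panel surface; the lever swings about the fryer's y axis through this point.
- switch_b_tip (a point): Tip of that black lever: round, 48 mm from the pivot, 17 mm thick near the tip, 13 mm at 15 mm from the pivot.
- reset_b (a joint): Reset button of the working fryer, m: 0 = popped up (tripped), 0.009 = pushed in. It moves square to the panel and stays in either end position; about 4 N starts it down, past half-way it snaps in by itself.
- reset_b_top (a point): Centre of the top of that red cap, 23 mm across; popped up, it stands 13 mm above its 38 mm wide, 7 mm high black collar, and 4 mm when in.
- thermostat_b_pointer (a point): White pointer end on the black bar knob of the working fryer's thermostat (set to any angle; it turns easily and must not be turned).
- lid_a: Bystander: steel lid lying loose on the tripped fryer's tank, 235 by 228 mm, 10 mm thick, black loop handle to 42 mm. Origin: centre of its underside.
- lid_b: Bystander: steel lid lying loose on the working fryer's tank, 235 by 228 mm, 10 mm thick, black loop handle to 42 mm. Origin: centre of its underside.
- basket: Bystander: wire frying basket, 200 by 110 mm, 100 mm high, black handle along its -x up to 160 mm high, standing on the counter. Origin: centre of its underside.
- ketchup: Bystander: red squeeze bottle, 66 mm across, 190 mm high. Origin: centre of its underside.
- mustard: Bystander: yellow squeeze bottle, 66 mm across, 190 mm high. Origin: centre of its underside.
- salt: Bystander: aluminium salt shaker, 54 mm across, 93 mm high, standing on the working fryer's lid. Origin: centre of its underside.
- tongs: Bystander: steel tongs, 220 mm long (along y), 70 mm wide, 16 mm high, lying on the tripped fryer's lid. Origin: centre of its underside.
- gn_pan: Bystander: empty steel food pan, 176 by 162 mm, 100 mm high. Origin: centre of its underside.

How it is judged:
On the way, in this order (a step that is already met when the one before it is completed fails the run):
1. the tripped fryer's switch is flipped off and stays there (value of joint switch_a below 0.1 rad), for 0.2 s.
2. its reset button is pushed in while the switch is off (value of joint reset_a above 0.007 m and value of joint switch_a below 0.1 rad), for 0.2 s.
3. the switch is flipped back on (value of joint switch_a above 0.74 rad and value of joint reset_a above 0.007 m), for 0.2 s.
At the end, for the whole second after the job is handed in: The tripped fryer's switch rests on its ON side (over 0.74 of 0.84 rad) and its reset button is in (over 7 of 9 mm); the working fryer's switch is still on and its button in; every loose thing lies within 20 mm of where it was (all of step 3 and value of joint switch_b above 0.74 rad and value of joint reset_b above 0.007 m and distance of each of lid_a, lid_b, basket, ketchup, mustard, salt, tongs, gn_pan from where it was at the start of the episode below 0.02 m); the robot touches nothing.
It fails at once if the working fryer's switch is disturbed (value of joint switch_b below 0.6 rad).
It fails at once if a thermostat is turned (pointer moved over 6 mm) (distance of any of thermostat_a_pointer, thermostat_b_pointer from where it was at the start of the episode above 0.006 m).
It fails at once if a lid or what lies on it is lifted, carried or shoved (moved over 20 mm) (distance of any of lid_a, lid_b, salt, tongs from where it was at the start of the episode above 0.02 m).
It fails at once if the basket, the pan or a bottle is lifted, carried or shoved (moved over 20 mm) (distance of any of basket, ketchup, mustard, gn_pan from where it was at the start of the episode above 0.02 m).
It also fails if it takes over 48 s, if anything falls off the work surface, if the arm or the gripper's body presses on something with over 40 N, if the wrist force passes 120 N, or if a joint passes its speed limit or range.

### The arm

A 7-joint arm with a two-finger parallel gripper is mounted at the origin on the work surface. World frame = base frame: x ahead of the robot, y to its left, z up, the work surface at z = 0. Lengths are in m, angles in rad, forces in N, time in s.
With the tool pointing down it reaches from about 0.4 to 0.9 m from the base axis. Payload 5.5 kg.
Tool frame: the origin (TCP) lies at the very end of the fingers, on their centre line; the grasp point (between the pads) lies 19 mm behind it; z points along the fingers, y is the line along which they close (so a half turn about z gives the same grasp; the last joint's range is limited). The gripper opens to 92 mm and grips with 3 to 60 N. Pads are 19 mm wide; open, the fingers measure 130 mm over their backs; the gripper's body (75 mm by 190 mm) begins 47 mm behind the grasp point.
Start: joints at [-0.86, 0.501, -0.427, 1.55, 0.221, 1.138, -0.21], TCP at [0.281, 0.586, 0.227] pointing down, gripper open.
Joint ranges: [-2.88, 2.88], [-0.31, 2.03], [-1.54, 1.56], [0.2, 2.42], [-1.41, 4.55], [0.19, 2.02], [-2.57, 2.57]. Speed limits (rad/s): [2.57, 2.57, 3.14, 3.14, 3.14, 3.14, 3.14].

### API

Orientations are given as a unit quaternion [w, x, y, z].
In Python, from workcell import robot, vision, finder gives the robot as it stands.
- The arm moves only by the tool arm_command, never from a script. Its argument "targets" is a list of rows, each an object of numbers: "dx", "dy", "dz": the shift along the world's x, y, z in m; "twist": the turn about the world's z in rad; "jaw": the finger opening in m, from 0 to 0.0918. A call has exactly 8 rows; each row is the pose to reach, as a shift and turn from the pose commanded when the call began; what a row does not reach only later rows make up. A row lasts 1/8 s, in which the tool goes at most 62.5 mm and 10.7 degrees, less where a joint would pass 70% of its speed; a pose out of reach is approached as far as the arm can. A call with a gripper value outside its range is refused whole. The fingers move at their own pace and stop on an object; the grip force is fixed at half the most. Time passes only in rows, so rows that repeat a pose let the fingers close, or fill a call up. It gives the time, the measured TCP pose, the force, the opening and the grip force at its end, in the units of the state.
- robot.get_state(): the state, without advancing time (a new reading comes with each control period).
- vision.grab_frame(name): name is "side" or "top" or "wrist"; returns a dict with "pixels" (400x640x3 uint8, red, green, blue), "mtx" (3x3 intrinsics, pixels), "extrinsics" (4x4, takes a point from camera to world coordinates). Camera axes: x right, y down, z forward; pixel columns grow to the right and rows downward; lengths in m; the calibration is good to about 2 mm. A picture is of the moment at which its call begins. There is no depth.
- robot.job_done(): hands the job in; it is judged then, once.
Trained networks look in the newest picture that a camera, given by its name, has taken for a name from the list of things; names that differ only in an ending like _2 or _b are one class to them, and where a whole thing is asked for, a point or a joint stands for the part that bears it (a point fixed in the world has none). Each returns a list of dicts, best first, with "score" (0 to 1); they miss things now and then, are a little off and sometimes report something else, mostly with a low value. They report only what shows in the picture. A call takes as long as a camera call.
- finder.spot_in(camera, name): "box" ([left, top, right, bottom] in pixels, round what is visible of it).
- finder.silhouettes(camera, name): "region" (400x640 bool, what is visible of it) and "box" ([left, top, right, bottom] in pixels, round what is visible of it).
The state is a dict: "clock": time; "joint_positions": joint angles; "dq": joint speeds; "tau": joint torques, N m; "position": TCP position; "eef_rot": TCP orientation; "wrist_force": force on the tool from outside, world axes, zero at the start; "torque": the same for the moment, N m; "gripper_width": opening from 0.0 (shut) to 1.0 (fully open); "finger_force": force on a finger pad.
Only numpy, scipy, OpenCV 4.12 (cv2) and the standard library are available. Lean on these libraries where they do the work, as an engineer would, in place of code of your own. Each camera call takes 0.05 s, during which the arm holds its last target. There are 200 camera calls.

## Working session

There is one attempt and no reset: what is moved stays moved. The work goes in short steps, Python scripts to look and compute and a tool call to move; the robot and the scene stay as the last step left them, time stands still between calls to the robot, and variables do not carry over. Pictures are saved under pics/ and viewed, at most 10 in all, crops included, and the job is handed in when it is done.

Besides the shell and the picture viewer there is one more tool, called after "Emit:" by a JSON object that holds its "method" and its "body", one argument or row to a line. arm_command: Moves the arm, as the interface text tells. Its arguments: {"type":"object","properties":{"targets":{"type":"array"}},"required":["targets"]}

```bash
mkdir -p pics
cat > h.py <<'E'
import numpy as np, cv2
from workcell import robot, vision, finder
def grab(n,save=None):
    f=vision.grab_frame(n)
    if save: cv2.imwrite('pics/'+save,f['pixels'][:,:,::-1])
    return f
def proj(f,P):
    E=np.linalg.inv(f['extrinsics']); c=E[:3,:3]@np.array(P).T.reshape(3,-1)+E[:3,3:]
    p=f['mtx']@c; return (p[:2]/p[2]).T
def ray(f,u,v):
    d=f['extrinsics'][:3,:3]@np.linalg.inv(f['mtx'])@np.array([u,v,1.]); return f['extrinsics'][:3,3],d/np.linalg.norm(d)
def atz(f,u,v,z):
    o,d=ray(f,u,v); return o+d*(z-o[2])/d[2]
E
python3 - <<'E'
from h import *
for n in ['top','side']:
    f=grab(n,n+'0.png'); print(n,f['extrinsics'].round(3).tolist(),f['mtx'].round(1).tolist())
    for k in ['fryer_a','switch_a_tip','reset_a','thermostat_a_pointer','switch_a']:
        print(k,[(round(d['score'],2),np.round(d['box']).tolist()) for d in finder.spot_in(n,k)][:4])
s=robot.get_state();print(s['position'],s['eef_rot'],s['clock'])
E
```

```text
top [[0.009, -0.993, 0.121, 0.39], [-1.0, -0.009, 0.005, 0.141], [-0.004, -0.121, -0.993, 1.612], [0.0, 0.0, 0.0, 1.0]] [[460.4, 0.0, 329.1], [0.0, 460.4, 199.9], [0.0, 0.0, 1.0]]
fryer_a [(0.78, [266.0, 154.0, 362.0, 299.0])]
switch_a_tip [(0.39, [333.0, 125.0, 356.0, 157.0])]
reset_a [(0.58, [465.0, 180.0, 470.0, 184.0])]
thermostat_a_pointer [(0.66, [273.0, 175.0, 288.0, 187.0]), (0.64, [466.0, 179.0, 471.0, 183.0]), (0.44, [266.0, 151.0, 364.0, 300.0])]
switch_a [(0.4, [304.0, 169.0, 313.0, 178.0]), (0.36, [264.0, 152.0, 366.0, 300.0])]
side [[0.764, 0.498, -0.411, 1.096], [0.646, -0.602, 0.469, -0.504], [-0.014, -0.624, -0.782, 1.249], [0.0, 0.0, 0.0, 1.0]] [[463.7, 0.0, 324.3], [0.0, 463.7, 201.7], [0.0, 0.0, 1.0]]
fryer_a [(0.95, [152.0, 194.0, 324.0, 366.0]), (0.81, [247.0, 129.0, 404.0, 267.0]), (0.33, [370.0, 147.0, 382.0, 163.0]), (0.22, [157.0, 191.0, 272.0, 291.0])]
switch_a_tip [(0.41, [360.0, 165.0, 366.0, 174.0]), (0.41, [344.0, 188.0, 349.0, 196.0])]
reset_a [(0.69, [156.0, 195.0, 274.0, 295.0]), (0.53, [233.0, 285.0, 244.0, 294.0]), (0.49, [342.0, 189.0, 350.0, 197.0])]
thermostat_a_pointer [(0.67, [370.0, 145.0, 380.0, 162.0]), (0.35, [248.0, 130.0, 406.0, 267.0])]
switch_a [(0.52, [360.0, 164.0, 367.0, 171.0]), (0.47, [260.0, 261.0, 268.0, 267.0])]
[0.28140592 0.58595637 0.22675634] [-1.21870743e-05  2.21998582e-01  9.75046987e-01  4.36263232e-05] 0.6
```

View pics/top0.png

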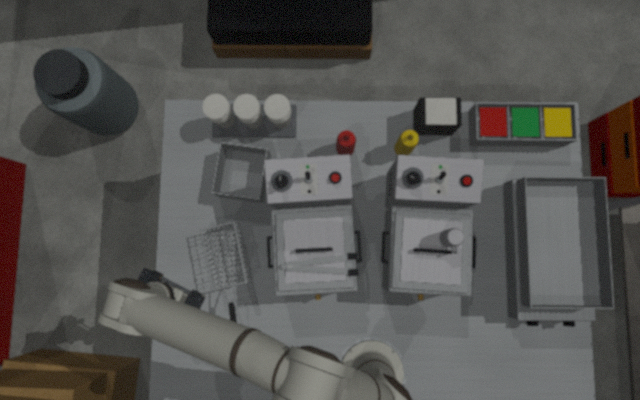

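View pics/side0.png

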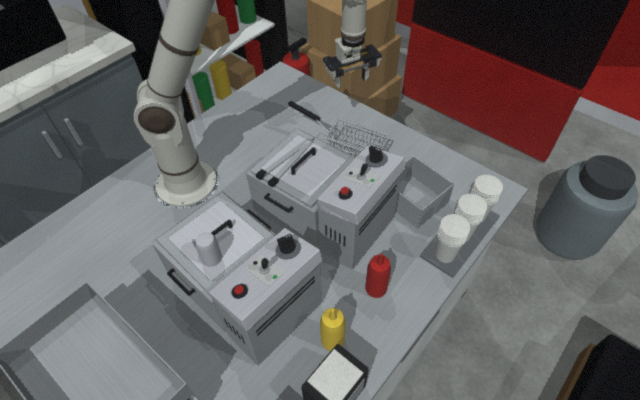

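Tripped fryer is the one with the tongs (top: head at ~(309,180); side: head at ~(360,175)); salt on the right-hand one. Zoom in on the panel.

Run:
```python
from h import *
t=cv2.imread('pics/top0.png')[145:215,255:365]; s=cv2.imread('pics/side0.png')[130:230,310:415]
a=cv2.resize(t,(770,490),interpolation=cv2.INTER_CUBIC)
b=cv2.resize(s,(630,600),interpolation=cv2.INTER_CUBIC)
cv2.imwrite('pics/tz.png',cv2.convertScaleAbs(a,alpha=1.4)); cv2.imwrite('pics/sz.png',cv2.convertScaleAbs(b,alpha=1.4))
for n,im in (('top',t),('side',s)):
    off=(255,145) if n=='top' else (310,130)
    i=im.astype(int); B,G,R=i[...,0],i[...,1],i[...,2]
    for nm,m in (('red',(R>G*1.8)&(R>70)),('green',(G>R*1.4)&(G>B*1.2)&(G>60))):
        c=cv2.connectedComponentsWithStats(m.astype(np.uint8))
        print(n,nm,[(np.round(c[3][k]+off,1).tolist(),int(c[2][k,4])) for k in range(1,c[0])])
```

```text
top red [([347.6, 145.6], 26), ([334.9, 177.3], 61)]
top green [([307.5, 166.5], 4)]
side red [([344.4, 190.6], 49)]
side green [([372.0, 180.0], 7)]
```

View pics/tz.png

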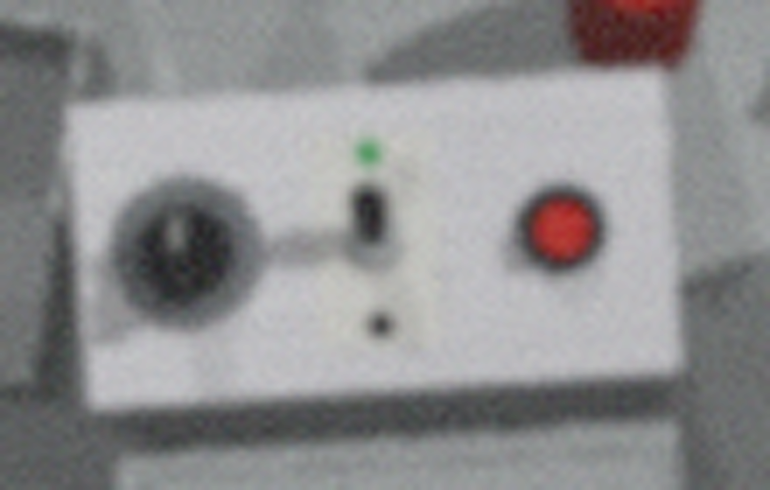

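View pics/sz.png

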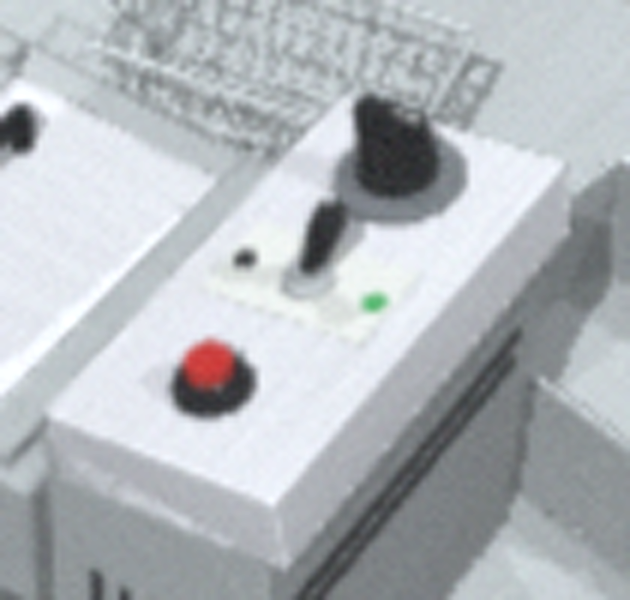

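Views: top crop shows the panel corners, red cap (562,230), green dot (368,152), black dot (380,325), lever leaning to green; side crop shows the cap standing high above its collar. Fit the panel pose.

```bash
cat >> h.py <<'E'
T=0.21
def panel(c,yaw,pts):
    ca,sa=np.cos(T),np.sin(T); cy,sy=np.cos(yaw),np.sin(yaw)
    ex=np.array([ca*cy,ca*sy,sa]); ey=np.array([-sy,cy,0]); ez=np.cross(ex,ey)
    return np.array(c)+np.array(pts)@np.array([ex,ey,ez])
def tip(phi,r=.048): # lever angle 0..0.84
    a=phi-.42; return [r*np.sin(a),0,.006+r*np.cos(a)]
E
python3 - <<'E'
from h import *
from scipy.optimize import least_squares
H=.064/np.cos(T)
tz=[(68,103,(H,.125,0)),(90,410,(-H,.125,0)),(683,373,(-H,-.125,0)),(665,68,(H,-.125,0)),(562,230,(0,-.078,.02)),(368,152,'g'),(380,325,'k')]
sz=[(565,165,(H,.125,0)),(275,500,(H,-.125,0)),(52,418,(-H,-.125,0)),(210,362,(0,-.078,.019)),(373,301,'g'),(244,258,'k')]
ft,fs=grab('top'),grab('side')
def res(p):
    r=[]
    for f,L,s,o in((ft,tz,7,(255,145)),(fs,sz,6,(310,130))):
        P=[(p[4],0,0) if q=='g' else (-p[4],0,0) if q=='k' else q for *_,q in L]
        uv=np.array([((u+.5)/s-.5+o[0],(v+.5)/s-.5+o[1]) for u,v,_ in L])
        r.append(proj(f,panel(p[:3],p[3],P))-uv)
    r.append([[ (p[2]-.288)/.0015,0]])
    return np.vstack(r).ravel()
s=least_squares(res,[.5,.15,.288,0,.03],loss='soft_l1')
print(s.x.round(4)); print(res(s.x).reshape(-1,2).round(1).tolist())
c,y=s.x[:3],s.x[3]
for n,q in (('cap',(0,-.078,.02)),('capin',(0,-.078,.011)),('pivot',(0,0,.006)),('tipON',tip(.84)),('tipmid',tip(.42)),('tipOFF',tip(0)),('knob',(0,.078,.044))): print(n,panel(c,y,[q])[0].round(4))
print(proj(fs,panel(c,y,[tip(.84)])),proj(ft,panel(c,y,[tip(.84)])))
E
```

```text
[0.612  0.2091 0.2864 0.0735 0.036 ]
[[-0.2, -0.2], [0.1, 0.7], [0.5, 0.5], [0.4, -0.7], [0.5, -0.0], [0.6, 0.2], [0.5, 0.1], [1.2, -1.2], [0.7, 0.3], [-1.9, -1.7], [0.1, -1.1], [0.8, 0.3], [0.7, 0.1], [-1.1, 0.0]]
cap [0.6136 0.131  0.306 ]
capin [0.6154 0.1311 0.2972]
pivot [0.6107 0.209  0.2923]
tipON [0.6207 0.2097 0.3392]
tipmid [0.6008 0.2082 0.3392]
tipOFF [0.5825 0.2069 0.3311]
knob [0.5971 0.2862 0.3294]
[[365.32691513 164.52922066]] [[307.45717687 172.6558866 ]]
```

Emit:
{"method": "arm_command", "body": {
  "targets": [
    {"dz": 0.06, "jaw": 0},
    {"dz": 0.12, "jaw": 0},
    {"dz": 0.18, "jaw": 0, "twist": 0.17},
    {"dz": 0.2, "jaw": 0, "twist": 0.34},
    {"dz": 0.2, "jaw": 0, "twist": 0.52},
    {"dx": 0.04, "dy": -0.04, "dz": 0.2, "jaw": 0, "twist": 0.52},
    {"dx": 0.08, "dy": -0.08, "dz": 0.2, "jaw": 0, "twist": 0.52},
    {"dx": 0.12, "dy": -0.12, "dz": 0.2, "jaw": 0, "twist": 0.52}
  ]
}}

```text
schema error: expected keys dx, dy, dz, twist, jaw
```

Emit:
{"method": "arm_command", "body": {
  "targets": [
    {"dx": 0.04, "dy": -0.04, "jaw": 0},
    {"dx": 0.08, "dy": -0.08, "jaw": 0},
    {"dx": 0.12, "dy": -0.12, "jaw": 0},
    {"dx": 0.16, "dy": -0.16, "jaw": 0},
    {"dx": 0.2, "dy": -0.2, "jaw": 0},
    {"dx": 0.24, "dy": -0.24, "jaw": 0},
    {"dx": 0.264, "dy": -0.257, "jaw": 0},
    {"dx": 0.264, "dy": -0.257, "jaw": 0}
  ]
}}

```text
schema error: expected keys dx, dy, dz, twist, jaw
```

Run:
```python
from h import *
f=grab('wrist','w1.png'); grab('side')
s=robot.get_state();print(s['position'],s['eef_rot'],s['clock'],s['wrist_force'],s['gripper_width'])
c,y=(.612,.2091,.2864),.0735
for n,q in (('cap',(0,-.078,.02)),('tipON',tip(.84)),('g',(.036,0,0)),('k',(-.036,0,0)),('tcp',None)): print(n,proj(f,panel(c,y,[q]) if q else s['position']).round(1))
```

```text
[0.28139604 0.58595863 0.22677004] [7.73563392e-08 2.21991273e-01 9.75048651e-01 5.00150274e-05] 0.8 [-0.02328008 -0.48740765 -0.32921226] 0.997726933528267
cap [[-18.8 872.2]]
tipON [[ 23.8 985.7]]
g [[102.2 833.8]]
k [[ 57.4 761.8]]
tcp [[320.4 248.2]]
```

View pics/w1.png

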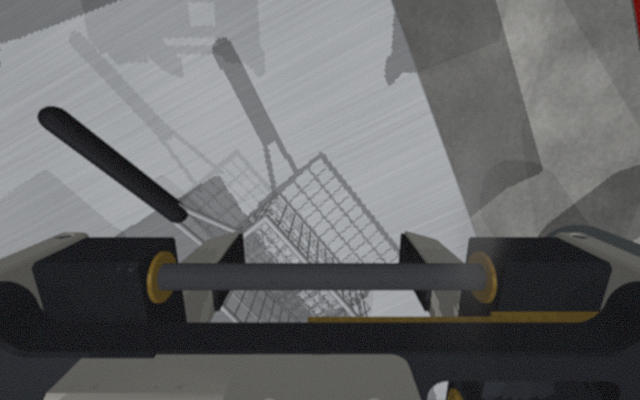

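The calls were refused (all keys are needed); the arm hasn't moved, and the wrist picture just shows the basket below the open fingers. I'll send them again with all the keys.

Emit:
{"method": "arm_command", "body": {
  "targets": [
    {"dx": 0, "dy": 0, "dz": 0.06, "twist": 0, "jaw": 0},
    {"dx": 0, "dy": 0, "dz": 0.12, "twist": 0, "jaw": 0},
    {"dx": 0, "dy": 0, "dz": 0.18, "jaw": 0, "twist": 0.17},
    {"dx": 0, "dy": 0, "dz": 0.2, "jaw": 0, "twist": 0.34},
    {"dx": 0, "dy": 0, "dz": 0.2, "jaw": 0, "twist": 0.52},
    {"dx": 0.04, "dy": -0.04, "dz": 0.2, "jaw": 0, "twist": 0.52},
    {"dx": 0.08, "dy": -0.08, "dz": 0.2, "jaw": 0, "twist": 0.52},
    {"dx": 0.12, "dy": -0.12, "dz": 0.2, "jaw": 0, "twist": 0.52}
  ]
}}

```text
clock: 1.8
position: [0.4024, 0.4646, 0.4268]
eef_rot: [0.0, -0.036, 0.999, 0.0]
wrist_force: [0.6, 0.6, 0.5]
gripper_width: 0.18
finger_force: 0.0
```

Emit:
{"method": "arm_command", "body": {
  "targets": [
    {"dx": 0.04, "dy": -0.04, "dz": 0, "twist": 0, "jaw": 0},
    {"dx": 0.08, "dy": -0.08, "dz": 0, "twist": 0, "jaw": 0},
    {"dx": 0.12, "dy": -0.12, "dz": 0, "twist": 0, "jaw": 0},
    {"dx": 0.16, "dy": -0.16, "dz": 0, "twist": 0, "jaw": 0},
    {"dx": 0.2, "dy": -0.2, "dz": 0, "twist": 0, "jaw": 0},
    {"dx": 0.24, "dy": -0.24, "dz": 0, "twist": 0, "jaw": 0},
    {"dx": 0.25, "dy": -0.257, "dz": 0, "twist": 0, "jaw": 0},
    {"dx": 0.25, "dy": -0.257, "dz": 0, "twist": 0, "jaw": 0}
  ]
}}

```text
clock: 2.8
position: [0.652, 0.2073, 0.4262]
eef_rot: [-0.0, -0.035, 0.999, -0.0]
wrist_force: [0.0, 0.5, 0.3]
gripper_width: 0.006
finger_force: 0.0
```

Run:
```python
from h import *
f=grab('wrist','w2.png')
s=robot.get_state();print(s['position'],s['eef_rot'],s['clock'],s['wrist_force'],s['gripper_width'])
c,y=(.612,.2091,.2864),.0735
for n,q in (('cap',(0,-.078,.02)),('tipON',tip(.84)),('g',(.036,0,0)),('k',(-.036,0,0)),('tcp',None)): print(n,proj(f,panel(c,y,[q]) if q else s['position']).round(1))
```

```text
[0.65076364 0.20978536 0.42659443] [-4.68360765e-04 -3.62660853e-02  9.99341905e-01  5.54831095e-04] 2.85 [-1.268081    0.62752958  0.7989184 ] 0.004377979329628404
cap [[243.8 152.2]]
tipON [[326.6 171.2]]
g [[325.9 189.6]]
k [[325.8 118.1]]
tcp [[325.2 246.6]]
```

View pics/w2.png

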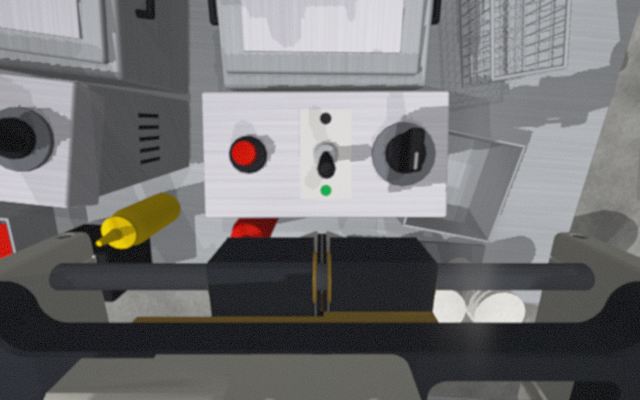

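Wrist view agrees with the fit within a pixel (cap ~(243,153), green (326,190), black (326,118)). Descend behind the lever.

Emit:
{"method": "arm_command", "body": {
  "targets": [
    {"dx": 0, "dy": 0, "dz": -0.03, "twist": 0, "jaw": 0},
    {"dx": 0, "dy": 0, "dz": -0.06, "twist": 0, "jaw": 0},
    {"dx": 0, "dy": 0, "dz": -0.085, "twist": 0, "jaw": 0},
    {"dx": 0, "dy": 0, "dz": -0.104, "twist": 0, "jaw": 0},
    {"dx": 0, "dy": 0, "dz": -0.104, "twist": 0, "jaw": 0},
    {"dx": -0.004, "dy": 0, "dz": -0.104, "twist": 0, "jaw": 0},
    {"dx": -0.008, "dy": 0, "dz": -0.104, "twist": 0, "jaw": 0},
    {"dx": -0.012, "dy": 0, "dz": -0.104, "twist": 0, "jaw": 0}
  ]
}}

```text
clock: 3.85
position: [0.6394, 0.2091, 0.3237]
eef_rot: [0.001, -0.036, 0.999, 0.0]
wrist_force: [-0.1, 0.3, -0.5]
gripper_width: 0.0
finger_force: 0.0
```

Emit:
{"method": "arm_command", "body": {
  "targets": [
    {"dx": -0.003, "dy": 0, "dz": 0, "twist": 0, "jaw": 0},
    {"dx": -0.006, "dy": 0, "dz": 0, "twist": 0, "jaw": 0},
    {"dx": -0.009, "dy": 0, "dz": 0, "twist": 0, "jaw": 0},
    {"dx": -0.012, "dy": 0, "dz": 0, "twist": 0, "jaw": 0},
    {"dx": -0.015, "dy": 0, "dz": 0, "twist": 0, "jaw": 0},
    {"dx": -0.018, "dy": 0, "dz": 0, "twist": 0, "jaw": 0},
    {"dx": -0.021, "dy": 0, "dz": 0, "twist": 0, "jaw": 0},
    {"dx": -0.022, "dy": 0, "dz": 0, "twist": 0, "jaw": 0}
  ]
}}

```text
clock: 4.85
position: [0.6166, 0.209, 0.3222]
eef_rot: [-0.001, -0.036, 0.999, -0.0]
wrist_force: [0.8, -0.7, -0.1]
gripper_width: 0.003
finger_force: 0.0
```

Run:
```python
from h import *
f=grab('side','s3.png')
s=robot.get_state();print(s['position'],s['clock'],s['wrist_force'])
b=cv2.imread('pics/s3.png')[100:230,290:430]
cv2.imwrite('pics/s3z.png',cv2.convertScaleAbs(cv2.resize(b,(560,520),interpolation=cv2.INTER_CUBIC),alpha=1.4))
```

```text
[0.61672406 0.20902001 0.32238652] 4.9 [-0.05855137 -0.61737803 -0.157576  ]
```

View pics/s3z.png

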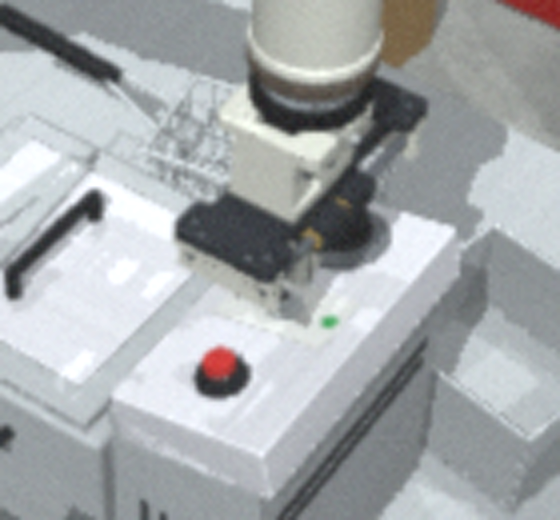

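The gripper hides the lever, but the force is zero, so it has probably snapped over. Back off, rise and check from the wrist while moving to the button.

Emit:
{"method": "arm_command", "body": {
  "targets": [
    {"dx": 0.006, "dy": 0, "dz": 0, "twist": 0, "jaw": 0},
    {"dx": 0.01, "dy": 0, "dz": 0.03, "twist": 0, "jaw": 0},
    {"dx": 0.01, "dy": 0, "dz": 0.07, "twist": 0, "jaw": 0},
    {"dx": 0.005, "dy": -0.025, "dz": 0.1, "twist": 0, "jaw": 0},
    {"dx": 0, "dy": -0.05, "dz": 0.1, "twist": 0, "jaw": 0},
    {"dx": -0.006, "dy": -0.078, "dz": 0.1, "twist": 0, "jaw": 0},
    {"dx": -0.006, "dy": -0.078, "dz": 0.1, "twist": 0, "jaw": 0},
    {"dx": -0.006, "dy": -0.078, "dz": 0.1, "twist": 0, "jaw": 0}
  ]
}}

```text
clock: 5.9
position: [0.6116, 0.1316, 0.4227]
eef_rot: [-0.0, -0.036, 0.999, 0.0]
wrist_force: [-0.1, 0.6, 0.1]
gripper_width: 0.004
finger_force: 0.0
```

Run:
```python
from h import *
f=grab('wrist','w4.png')
s=robot.get_state();print(s['position'],s['clock'],s['wrist_force'])
c,y=(.612,.2091,.2864),.0735
for n,q in (('cap',(0,-.078,.02)),('tipON',tip(.84)),('tipOFF',tip(0)),('g',(.036,0,0)),('k',(-.036,0,0))): print(n,proj(f,panel(c,y,[q])).round(1))
```

```text
[0.61147275 0.13213562 0.4225955 ] 5.95 [ 0.43232786 -0.34643313 -0.12831548]
cap [[320.5 199.5]]
tipON [[409.1 223.5]]
tipOFF [[410.  178.8]]
g [[394.6 232.7]]
k [[395.7 163.9]]
```

View pics/w4.png

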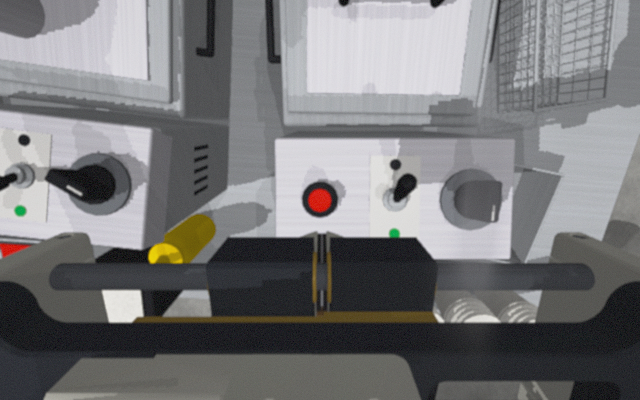

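Lever is off (tip at ~(407,180), by the black dot); cap at (320,199) as predicted. Press.

Emit:
{"method": "arm_command", "body": {
  "targets": [
    {"dx": 0, "dy": -0.001, "dz": -0.04, "twist": 0, "jaw": 0},
    {"dx": 0, "dy": -0.001, "dz": -0.08, "twist": 0, "jaw": 0},
    {"dx": 0, "dy": -0.001, "dz": -0.105, "twist": 0, "jaw": 0},
    {"dx": 0, "dy": -0.001, "dz": -0.11, "twist": 0, "jaw": 0},
    {"dx": 0, "dy": -0.001, "dz": -0.114, "twist": 0, "jaw": 0},
    {"dx": 0, "dy": -0.001, "dz": -0.117, "twist": 0, "jaw": 0},
    {"dx": 0, "dy": -0.001, "dz": -0.119, "twist": 0, "jaw": 0},
    {"dx": 0, "dy": -0.001, "dz": -0.12, "twist": 0, "jaw": 0}
  ]
}}

```text
clock: 6.95
position: [0.6116, 0.1297, 0.303]
eef_rot: [0.0, -0.036, 0.999, -0.0]
wrist_force: [-0.5, 0.4, -0.5]
gripper_width: 0.005
finger_force: 0.0
```

Emit:
{"method": "arm_command", "body": {
  "targets": [
    {"dx": 0, "dy": 0, "dz": -0.001, "twist": 0, "jaw": 0},
    {"dx": 0, "dy": 0, "dz": -0.001, "twist": 0, "jaw": 0},
    {"dx": 0, "dy": 0, "dz": -0.002, "twist": 0, "jaw": 0},
    {"dx": 0, "dy": 0, "dz": -0.002, "twist": 0, "jaw": 0},
    {"dx": 0, "dy": 0, "dz": -0.003, "twist": 0, "jaw": 0},
    {"dx": 0, "dy": 0, "dz": -0.003, "twist": 0, "jaw": 0},
    {"dx": 0, "dy": 0, "dz": -0.003, "twist": 0, "jaw": 0},
    {"dx": 0, "dy": 0, "dz": -0.003, "twist": 0, "jaw": 0}
  ]
}}

```text
clock: 7.95
position: [0.6116, 0.13, 0.3001]
eef_rot: [0.0, -0.036, 0.999, 0.0]
wrist_force: [-0.9, -0.3, 3.4]
gripper_width: 0.006
finger_force: 2.1
```

Emit:
{"method": "arm_command", "body": {
  "targets": [
    {"dx": 0, "dy": 0, "dz": -0.001, "twist": 0, "jaw": 0},
    {"dx": 0, "dy": 0, "dz": -0.001, "twist": 0, "jaw": 0},
    {"dx": 0, "dy": 0, "dz": -0.002, "twist": 0, "jaw": 0},
    {"dx": 0, "dy": 0, "dz": -0.002, "twist": 0, "jaw": 0},
    {"dx": 0, "dy": 0, "dz": -0.003, "twist": 0, "jaw": 0},
    {"dx": 0, "dy": 0, "dz": -0.003, "twist": 0, "jaw": 0},
    {"dx": 0, "dy": 0, "dz": -0.003, "twist": 0, "jaw": 0},
    {"dx": 0, "dy": 0, "dz": -0.003, "twist": 0, "jaw": 0}
  ]
}}

```text
clock: 8.95
position: [0.6118, 0.13, 0.2996]
eef_rot: [0.001, -0.036, 0.999, -0.0]
wrist_force: [-5.8, -2.1, 15.3]
gripper_width: 0.007
finger_force: 8.0
```

Hard stop at 15 N: button is on its end stop. Rise, and go over to the front of the lever.

Emit:
{"method": "arm_command", "body": {
  "targets": [
    {"dx": 0, "dy": 0, "dz": 0.03, "twist": 0, "jaw": 0},
    {"dx": 0, "dy": 0, "dz": 0.08, "twist": 0, "jaw": 0},
    {"dx": 0, "dy": 0, "dz": 0.125, "twist": 0, "jaw": 0},
    {"dx": -0.03, "dy": 0.03, "dz": 0.125, "twist": 0, "jaw": 0},
    {"dx": -0.06, "dy": 0.06, "dz": 0.125, "twist": 0, "jaw": 0},
    {"dx": -0.06, "dy": 0.077, "dz": 0.125, "twist": 0, "jaw": 0},
    {"dx": -0.06, "dy": 0.077, "dz": 0.125, "twist": 0, "jaw": 0},
    {"dx": -0.06, "dy": 0.077, "dz": 0.125, "twist": 0, "jaw": 0}
  ]
}}

```text
clock: 9.95
position: [0.5524, 0.2053, 0.421]
eef_rot: [-0.0, -0.035, 0.999, -0.0]
wrist_force: [0.6, -0.4, 0.1]
gripper_width: 0.006
finger_force: 0.0
```

Run:
```python
from h import *
f=grab('side','s5.png')
s=robot.get_state();print(s['position'],s['clock'],s['wrist_force'])
b=cv2.imread('pics/s5.png')[130:230,310:415]
cv2.imwrite('pics/s5z.png',cv2.convertScaleAbs(cv2.resize(b,(630,600),interpolation=cv2.INTER_CUBIC),alpha=1.4))
```

```text
[0.55239244 0.20516318 0.42104777] 10.0 [ 0.81565461  0.42010094 -0.20270067]
```

View pics/s5z.png

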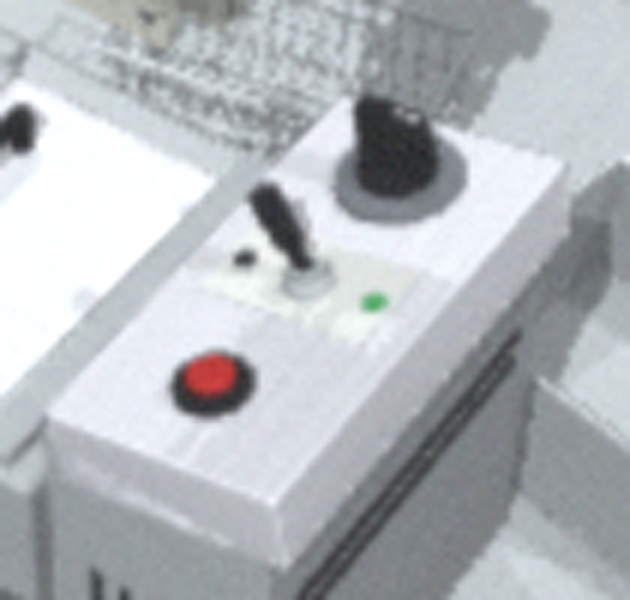

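Red cap is now low in its collar (210,376) and the lever leans to the black dot. Flip it back on.

Emit:
{"method": "arm_command", "body": {
  "targets": [
    {"dx": 0, "dy": 0.002, "dz": -0.04, "twist": 0, "jaw": 0},
    {"dx": 0, "dy": 0.002, "dz": -0.075, "twist": 0, "jaw": 0},
    {"dx": 0, "dy": 0.002, "dz": -0.099, "twist": 0, "jaw": 0},
    {"dx": 0, "dy": 0.002, "dz": -0.099, "twist": 0, "jaw": 0},
    {"dx": 0.004, "dy": 0.002, "dz": -0.099, "twist": 0, "jaw": 0},
    {"dx": 0.008, "dy": 0.002, "dz": -0.099, "twist": 0, "jaw": 0},
    {"dx": 0.012, "dy": 0.002, "dz": -0.099, "twist": 0, "jaw": 0},
    {"dx": 0.016, "dy": 0.002, "dz": -0.099, "twist": 0, "jaw": 0}
  ]
}}

```text
clock: 11.0
position: [0.5672, 0.2091, 0.3232]
eef_rot: [-0.0, -0.036, 0.999, 0.0]
wrist_force: [-7.2, -1.0, 3.9]
gripper_width: 0.005
finger_force: 3.9
```

Emit:
{"method": "arm_command", "body": {
  "targets": [
    {"dx": 0.004, "dy": 0, "dz": 0, "twist": 0, "jaw": 0},
    {"dx": 0.008, "dy": 0, "dz": 0, "twist": 0, "jaw": 0},
    {"dx": 0.012, "dy": 0, "dz": 0, "twist": 0, "jaw": 0},
    {"dx": 0.016, "dy": 0, "dz": 0, "twist": 0, "jaw": 0},
    {"dx": 0.02, "dy": 0, "dz": 0, "twist": 0, "jaw": 0},
    {"dx": 0.023, "dy": 0, "dz": 0, "twist": 0, "jaw": 0},
    {"dx": 0.026, "dy": 0, "dz": 0, "twist": 0, "jaw": 0},
    {"dx": 0.026, "dy": 0, "dz": 0, "twist": 0, "jaw": 0}
  ]
}}

```text
clock: 12.0
position: [0.5936, 0.2088, 0.3225]
eef_rot: [-0.0, -0.036, 0.999, 0.0]
wrist_force: [0.3, -0.7, 1.0]
gripper_width: 0.005
finger_force: 0.0
```

Emit:
{"method": "arm_command", "body": {
  "targets": [
    {"dx": -0.008, "dy": 0, "dz": 0, "twist": 0, "jaw": 0},
    {"dx": -0.016, "dy": 0, "dz": 0.01, "twist": 0, "jaw": 0},
    {"dx": -0.02, "dy": 0, "dz": 0.05, "twist": 0, "jaw": 0},
    {"dx": -0.03, "dy": 0, "dz": 0.09, "twist": 0, "jaw": 0},
    {"dx": -0.06, "dy": 0, "dz": 0.12, "twist": 0, "jaw": 0},
    {"dx": -0.08, "dy": 0, "dz": 0.12, "twist": 0, "jaw": 0},
    {"dx": -0.08, "dy": 0, "dz": 0.12, "twist": 0, "jaw": 0},
    {"dx": -0.08, "dy": 0, "dz": 0.12, "twist": 0, "jaw": 0}
  ]
}}

```text
clock: 13.0
position: [0.5136, 0.2086, 0.4429]
eef_rot: [0.0, -0.036, 0.999, -0.0]
wrist_force: [-0.0, -0.1, 0.6]
gripper_width: 0.007
finger_force: 0.0
```

Run:
```python
from h import *
f=grab('side','s6.png')
s=robot.get_state();print(s['position'],s['clock'],s['wrist_force'])
cv2.imwrite('pics/s6z.png',cv2.convertScaleAbs(cv2.resize(cv2.imread('pics/s6.png')[120:320,150:415],(795,600),interpolation=cv2.INTER_CUBIC),alpha=1.4))
```

```text
[0.51380231 0.20850301 0.44245578] 13.05 [ 0.42737259  0.39602596 -0.57789093]
```

View pics/s6z.png

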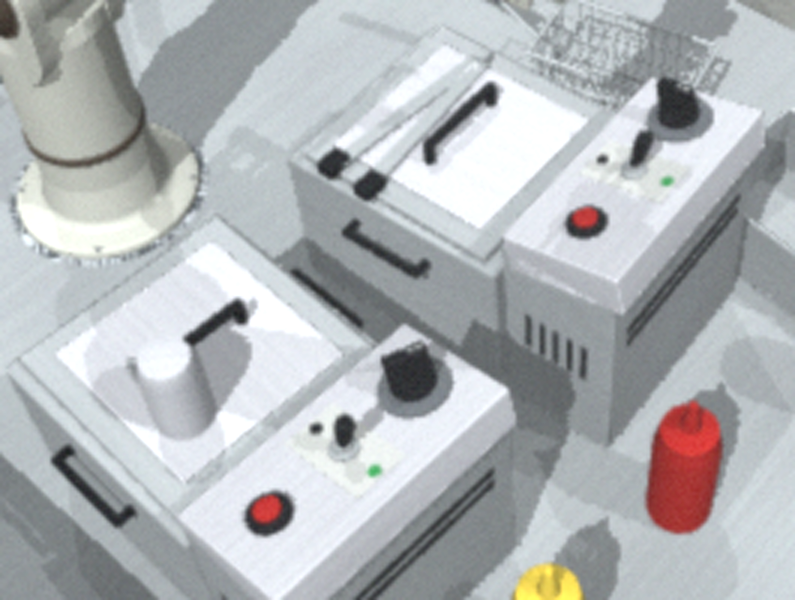

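The tripped fryer's lever (640,150) leans back as at the start, its cap (585,218) is in, and everything else is in place with the arm clear.

```bash
python3 -c "
from workcell import robot
print(robot.job_done())"
```

```text
the job is handed in; nothing more can be done
None
```

The job is handed in: the tripped fryer was switched off, its reset button pushed in and the switch flipped back on; the last picture shows nothing else disturbed, though the hand-in returned no verdict.

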